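# Bayonet lid onto the open cleaning basket

### The job

Three of the four chrome cleaning baskets on the turntable are closed; the fourth still lacks its lid, which stands on the bench. Take the lid by its thumb bar, pass its two lugs down through the slots of the open basket, push it in against the spring and turn it a quarter turn clockwise (seen from above) as far as its stop, without turning or shifting the turntable or disturbing the other things on the bench. Do not let go: finish with the lid still gripped and held seated at the stop, so that I can fold the safety clip over it.

Things in the scene. Friction and masses are not known exactly. Their poses are not given: they have to be found in the camera images.
- lid: Loose chrome bayonet lid, 110 g, standing upright on its plug on the bench. Origin: centre of the plug's underside, z up. Plug round, 36 mm across, 15 mm high; two lugs stick out of it, one each way along the lid's x axis to 53 mm overall, each 9 mm wide and at heights 3 to 8 mm; flange 67 mm across at heights 15 to 18 mm; thumb bar above. The same after half a turn.
- thumb_bar (a point): Centre of the lid's thumb bar, 29 mm above the lid's origin, same axes as the lid. The bar is 44 mm long along x (the line of the lugs), 12 mm thick in y, and stands from 18 to 40 mm above the lid's origin. Grip it across its 12 mm, fingertips above the flange.
- mouth (a point): Centre of the open basket's mouth, at its rim, 84 mm above the bench; z up, x outward from the turntable's centre 80 mm away. Basket 66 mm across. Inside is a ledge 5 mm thick with a hole 40 mm across and two slots along x (one each way) for the lugs, 14 mm wide, 58 mm end to end. The lugs pass below the ledge with the lid's origin 13 mm below the rim; the flange meets the rim at 15 mm.
- notch (a point): One of two notches, 24 mm from the mouth's centre towards its -y (the other at +y), at rim height, same axes as mouth. Pushed in, the lid turns clockwise only; a solid stop ends the turn at about 92 degrees, lid x across mouth x. From about 82 degrees the lugs are under the notches, 2.5 mm deep: eased off, the spring lifts the lid into them (origin 10.5 mm below the rim) and it is locked.
- pad (a joint): Travel of the flat spring pad in the open basket, m, 0 = free, 0.0078 at most. Free, it lies 8 mm below the rim and meets the plug's underside; it takes about 4 N to start and 0.8 N more per mm. About 0.005 to 0.007 while the lid is pushed in far enough to turn (8 to 10 N), 0.0025 with the lid locked in its notches.
- base: Fixed round aluminium foot of the turntable, 224 mm across; origin on the bench under the axis. On it a steel plate 250 mm across, top 34 mm above the bench, with four baskets 80 mm from the axis, and a centre knob 26 mm across, 80 mm high. The closed baskets' thumb bars (tangential) reach 114 mm above the bench. The plate has a stiff index brake (about 1.2 N m) and is left where it stands.
- oil_stand: Bystander: red lacquered oil cup stand, 80 mm across, four cups round a nickel stem, 49 mm high, loose. Origin: centre of its underside.
- loupe: Bystander: loupe with horn rim, 38 mm across, 31 mm high, loose, standing. Origin: centre of its underside.
- dome: Bystander: small glass dust dome on a dark wooden foot 68 mm across, round nickel knob on top, 47 mm high, loose. Origin: centre of its underside.
- pin_vise: Bystander: nickel pin vise lying on the bench along its x axis, 90 mm long, 12 mm wide, 10 mm high. Origin: under its middle, on the bench.
- tweezers: Bystander: steel tweezers lying along their x axis, 120 mm long, 5 mm high. Origin: under their middle.
- movement_holder: Bystander: round movement holder, 48 mm across with a screw, 16 mm high. Origin: centre of its underside.
- blower: Bystander: black rubber dust blower standing nozzle up, 54 mm across, 84 mm high. Origin: centre of its underside.
Mind the look-alikes: they are no part of the job. What is shaped like the lid but blue, purple or yellow is not meant.

How it is judged:
On the way, in this order (a step that is already met when the one before it is completed fails the run):
1. the lid is lifted clear of the bench in the gripper (height (world z) of lid above 0.03 m and contact force between the fingers and lid above 1 N), for 0.2 s.
2. the lid's lugs are in the slots and it is pushed down against the spring, not yet turned (z of lid in the frame of mouth below -0.0115 m and horizontal distance between lid and mouth below 0.005 m and angle between the x axis of lid and the x axis of mouth, either way round below 0.35 rad and value of joint pad above 0.003 m), for 0.05 s.
3. the lid is turned a quarter turn clockwise with its lugs under the ledges (z of lid in the frame of mouth between -0.018 and -0.0085 m and horizontal distance between lid and mouth below 0.005 m and angle between lid's own z axis and vertical below 0.1 rad and angle between the x axis of lid and the x axis of mouth, either way round above 1.4 rad), for 0.2 s.
At the end, for the whole second after the job is handed in: Lid in the open basket, still gripped (over 2 N) and at rest: centred within 5 mm, upright within 6 degrees, origin 8.5 to 18 mm below the rim, turned 80 degrees or more, pressing the spring pad; open basket shifted under 12 mm, bystanders under 30 mm (all of step 3 and value of joint pad above 0.0012 m and contact force between the fingers and lid above 2 N and linear speed of lid below 0.02 m/s and angular speed of lid below 0.2 rad/s and distance of mouth from where it was at the start of the episode below 0.012 m and distance of each of oil_stand, loupe, dome, pin_vise, tweezers, movement_holder, blower from where it was at the start of the episode below 0.03 m); the arm keeps its last pose, push and grip.
It fails at once if the turntable is turned or shifted (open basket moved over 12 mm) (distance of mouth from where it was at the start of the episode above 0.012 m).
It fails at once if a bystander is shoved more than 30 mm (distance of any of oil_stand, loupe, dome, pin_vise, tweezers, movement_holder, blower from where it was at the start of the episode above 0.03 m).
It fails at once if a standing bystander is knocked over (angle between any of oil_stand, loupe, dome, blower, movement_holder's own z axis and vertical above 0.6 rad).
It also fails if it takes over 48 s, if anything falls off the work surface, if the arm or the gripper's body presses on something with over 40 N, if the wrist force passes 120 N, or if a joint passes its speed limit or range.

### The arm

A 7-joint arm with a two-finger parallel gripper is mounted at the origin on the work surface. World frame = base frame: x ahead of the robot, y to its left, z up, the work surface at z = 0. Lengths are in m, angles in rad, forces in N, time in s.
With the tool pointing down it reaches from about 0.4 to 0.85 m from the base axis. Payload 10.4 kg.
Tool frame: the origin (TCP) lies on the centre line of the jaws, within the pads' length; the fingertips stand 17 mm ahead of it and the grasp point (between the pads) lies 2 mm behind it; z points along the fingers, y is the line along which they close (so a half turn about z gives the same grasp; the last joint's range is limited). The gripper opens to 85 mm and grips with 20 to 120 N. Pads are 22 mm wide; open, the fingers measure 114 mm over their backs; the gripper's body (76 mm by 85 mm) begins 54 mm behind the grasp point. The pads swing forward as they close: fully open they stand 13 mm farther back than shut.
Start: joints at [1.216, 0.332, -0.065, 1.46, 0.022, 1.35, -0.088], TCP at [0.204, -0.591, 0.248] pointing down, gripper open.
Joint ranges: [-2.6, 2.6], [-0.5, 2.12], [-1.47, 1.34], [0.16, 2.42], [-1.27, 4.41], [0.06, 2.06], [-2.6, 2.6]. Speed limits (rad/s): [2.22, 2.22, 2.79, 2.79, 3.14, 3.14, 3.14].

### API

Orientations are given as a unit quaternion [x, y, z, w].
In Python, from workcell import get_obs, optics, job gives the robot as it stands. The module is installed in compiled form; this text tells all that it offers.
- The arm moves only by the tool send_rows, never from a script. Its argument "plan" is a list that holds one entry, the list of rows, each a list of 7 numbers: the turn, a rotation vector about the tool's x, y, z in units of 1.5 rad (1.0 is 1.5 rad), then the shift along the tool's x, y, z in units of 20 cm (1.0 is 20 cm), then the opening, from 0 (shut) to 1 (fully open). A call has 1 to 20 rows; each row shifts and turns the commanded pose from where the row before left it, along the tool's axes as they then stand; what a row does not reach is not made up. A row lasts 1/12 s, in which the tool goes at most 41.7 mm and 7.16 degrees, less where a joint would pass 70% of its speed; a pose out of reach is approached as far as the arm can. A call with a number of a shift or a turn outside -1 to 1 is refused whole. A call with a gripper value outside its range is refused whole. The fingers move at their own pace and stop on an object; "squeeze" is the grip in N (left out, the last holds). Time passes only in rows, so rows that do not move let the fingers close. It gives the time, the measured TCP pose, the force, the opening and the grip force at its end, in the units of the state.
- get_obs(): the state, without advancing time (a new reading comes with each control period).
- optics.camera(name): name is "scene" or "top" or "wrist"; returns the picture (384x512x3 uint8, red, green, blue); there is no depth.
- optics.get_calibration(name): a dict with "intrinsics" (3x3 intrinsics, pixels), "world_from_camera" (4x4, takes a point from camera to world coordinates); the wrist camera has in their place "T_tool_cam" (4x4, takes a point from camera to tool coordinates, whose origin is the TCP and whose axes are the flange's). Camera axes: x right, y up, looking along -z (the intrinsics and any distortion apply to the point x, -y, -z); pixel columns grow to the right and rows downward; lengths in m; the calibration is good to about 2 mm. A picture is of the moment at which its call begins: read the wrist's pose just before it. get_calibration takes no time and is no camera call.
- job.hand_in(): hands the job in; it is judged then, once.
The state is a dict: "clock": time; "joint_pos": joint angles; "joint_velocities": joint speeds; "tau": joint torques, N m; "position": TCP position; "ee_rot": TCP orientation; "ft_force": force on the tool from outside, world axes, zero at the start; "torque": the same for the moment, N m; "grip_width": opening from 0.0 (shut) to 1.0 (fully open); "grasp_force": force on a finger pad.
Only numpy, scipy, OpenCV 4.12 (cv2) and the standard library are available. Lean on these libraries where they do the work, as an engineer would, in place of code of your own. Each camera call takes 0.05 s, during which the arm holds its last target. There are 200 camera calls.

## Working session

There is one attempt and no reset: what is moved stays moved. The work goes in short steps, Python scripts to look and compute and a tool call to move; the robot and the scene stay as the last step left them, time stands still between calls to the robot, and variables do not carry over. Pictures are saved under pics/ and viewed, at most 10 in all, crops included, and the job is handed in when it is done.

Besides the shell and the picture viewer there is one more tool, called after "Call:" as a command line: name --argument value ..., lists and objects as JSON in quotes. send_rows: Moves the arm, as the interface text tells. Its arguments: {"type":"object","properties":{"plan":{"type":"array"},"squeeze":{"type":"number"}},"required":["plan"]}

```bash
mkdir -p pics
cat > h.py <<'E'
import numpy as np, cv2
from workcell import get_obs, optics, job
from scipy.spatial.transform import Rotation as R
def snap(n,f):
    o=get_obs(); im=optics.camera(n); cv2.imwrite('pics/'+f,im[:,:,::-1]); return im,o
def cam(n,o=None):
    c=optics.get_calibration(n); K=np.array(c['intrinsics'])
    if n=='wrist':
        T=np.eye(4);T[:3,:3]=R.from_quat(o['ee_rot']).as_matrix();T[:3,3]=o['position'];T=T@np.array(c['T_tool_cam'])
    else: T=np.array(c['world_from_camera'])
    return K,T
def ray(KT,u,v):
    K,T=KT; d=np.linalg.inv(K)@[u,v,1]; d=T[:3,:3]@(d*[1,-1,-1]); return T[:3,3],d
def onz(KT,u,v,z):
    p,d=ray(KT,u,v); return p+d*(z-p[2])/d[2]
def proj(KT,P):
    K,T=KT; q=T[:3,:3].T@(np.array(P)-T[:3,3]); q=K@(q*[1,-1,-1]); return q[:2]/q[2]
E
python3 - <<'E'
from h import *
a,o=snap('scene','s.png'); b,_=snap('top','t.png')
cv2.imwrite('pics/st.png',np.vstack([cv2.resize(x,(400,300)) for x in (a,b)])[:,:,::-1])
for n in('scene','top'):
    c=optics.get_calibration(n); print({k:np.round(v,4).tolist() if not isinstance(v,str) else v for k,v in c.items()})
c=optics.get_calibration('wrist');print(c); print(o)
E
```

```text
{'intrinsics': [[370.1602, 0.0, 259.437], [0.0, 370.1602, 196.5751], [0.0, 0.0, 1.0]], 'world_from_camera': [[0.8487, -0.3571, 0.3902, 0.9061], [0.5289, 0.5729, -0.6261, -0.4908], [0.0001, 0.7377, 0.6751, 0.6747], [0.0, 0.0, 0.0, 1.0]]}
{'intrinsics': [[384.3736, 0.0, 252.9358], [0.0, 384.3736, 198.0983], [0.0, 0.0, 1.0]], 'world_from_camera': [[0.0179, 0.9961, -0.0867, 0.4684], [-0.9998, 0.0171, -0.0093, 0.0792], [-0.0078, 0.0869, 0.9962, 1.3128], [0.0, 0.0, 0.0, 1.0]]}
{'intrinsics': array([[321.16262552,   0.        , 256.19938208],
       [  0.        , 321.16262552, 192.4041669 ],
       [  0.        ,   0.        ,   1.        ]]), 'T_tool_cam': array([[-4.92749211e-04,  9.51598737e-01,  3.07342807e-01,
         8.03407072e-02],
       [ 9.99999449e-01,  1.83903736e-04,  1.03385005e-03,
        -6.56171639e-04],
       [ 9.27288911e-04,  3.07343147e-01, -9.51598303e-01,
        -1.25449900e-01],
       [ 0.00000000e+00,  0.00000000e+00,  0.00000000e+00,
         1.00000000e+00]])}
{'clock': 0.0, 'joint_pos': array([ 1.21639799,  0.33285803, -0.06469323,  1.46095723,  0.02163245,
        1.34988663, -0.08852881]), 'joint_velocities': array([ 0.00059943,  0.00046131,  0.00099908,  0.00117092,  0.00162613,
       -0.00090851,  0.00038635]), 'tau': array([-5.37071319e-04, -6.25451016e+01,  4.81787429e-02, -3.91608238e+01,
        1.58715929e-02,  9.89404827e-03, -3.84815132e-05]), 'position': array([ 0.20345717, -0.59058351,  0.24751695]), 'ee_rot': array([ 9.86270578e-01,  1.65135849e-01, -1.65625561e-04, -6.86743724e-04]), 'ft_force': array([ 0.73360838,  0.06767366, -0.54276045]), 'torque': array([-0.04259732, -0.0015546 , -0.00507144]), 'grasp_force': 0.0, 'grip_width': 0.9967863408196554}
```

View pics/t.png

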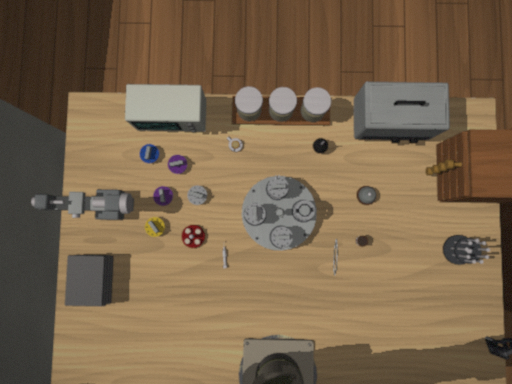

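View pics/s.png

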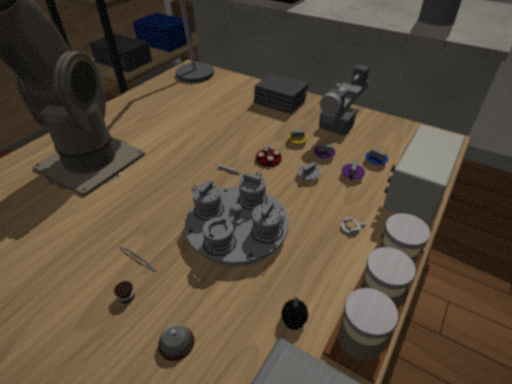

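The chrome lid candidate is at top (198,194), scene (308,173). The look-alikes in the top view are blue (150,153), purple (178,164) and (163,195), and yellow (155,227); all are excluded by colour. The round thing at top (235,144) is the movement holder. The open basket is at top (304,210), scene (218,236). I'll confirm with an enlarged crop.

Run:
```python
from h import *
t=cv2.imread('pics/t.png');s=cv2.imread('pics/s.png')
a=cv2.resize(t[170:220,170:230],(480,400),interpolation=cv2.INTER_CUBIC)
a=t[165:255,140:325]; a=cv2.resize(a,None,fx=4.2,fy=4.2,interpolation=cv2.INTER_CUBIC)
b=s[150:270,175:335]; 
cv2.imwrite('pics/c1.png',cv2.convertScaleAbs(a,alpha=1.5))
cv2.imwrite('pics/c2.png',cv2.convertScaleAbs(cv2.resize(b,None,fx=5,fy=5,interpolation=cv2.INTER_CUBIC),alpha=1.5))
T=cam('top');S=cam('scene')
print('tcp',proj(T,get_obs()['position']),proj(T,[0,0,0]))
print('lid',onz(T,198,194,.03),onz(S,308,173,.03)); print('mouth',onz(T,304,210,.084),onz(S,218,228,.084)); print('tt', onz(T,280,212,.034))
```

```text
tcp [503.6925681  335.12738672] [277.52280249 374.72940186]
lid [0.59073509 0.27581341 0.03      ] [0.59659287 0.26058105 0.03      ]
mouth [ 0.54001328 -0.07326993  0.084     ] [ 0.54193811 -0.07581444  0.084     ]
tt [5.34872249e-01 2.51046908e-04 3.40000000e-02]
```

View pics/c1.png

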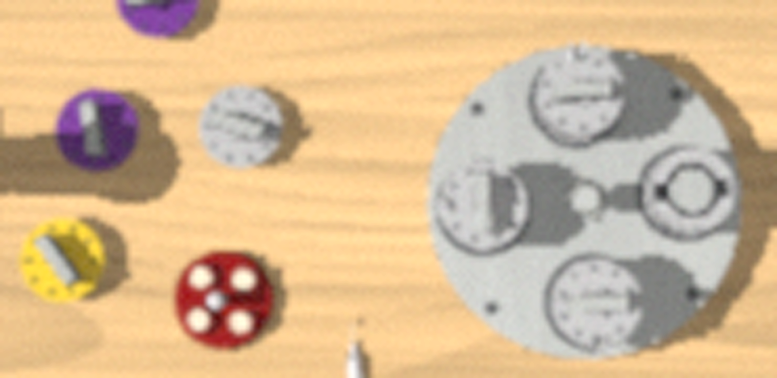

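View pics/c2.png

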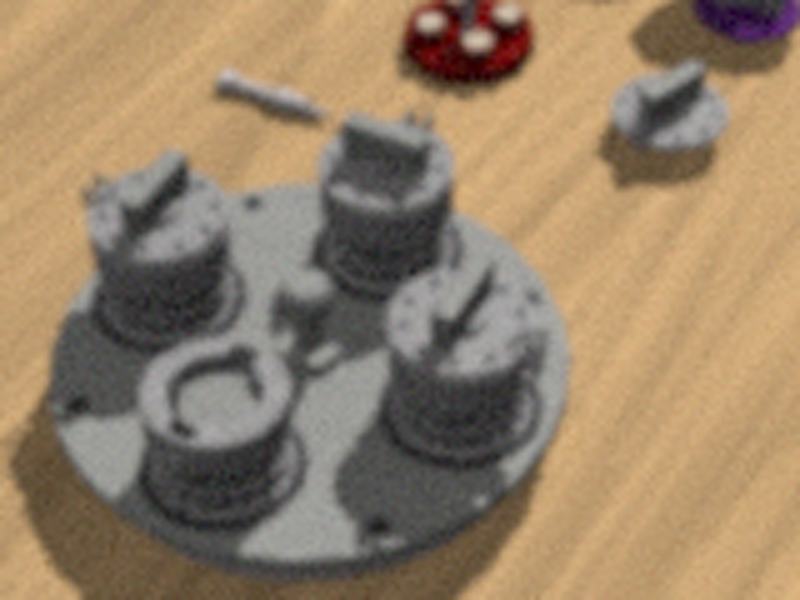

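The crop confirms it: the chrome lid is at top (197,195), with its bar lying nearly along world y. The open basket's hole and slots are centred at top (304.5,211), with the slots roughly along world y. I'll move over the lid.

Call:
send_rows --plan '[[[0, 0, 0, 0.13, -0.14, 0.01, 1], [0, 0, 0, 0.13, -0.14, 0.01, 1], [0, 0, 0, 0.13, -0.14, 0.01, 1], [0, 0, 0, 0.13, -0.14, 0.01, 1], [0, 0, 0, 0.13, -0.14, 0.01, 1], [0, 0, 0, 0.13, -0.14, 0.01, 1], [0, 0, 0, 0.13, -0.14, 0.01, 1], [0, 0, 0, 0.13, -0.14, 0.01, 1], [0, 0, 0, 0.13, -0.14, 0.01, 1], [0, 0, 0, 0.13, -0.14, 0.01, 1], [0, 0, 0, 0.13, -0.14, 0.01, 1], [0, 0, 0, 0.13, -0.14, 0.01, 1], [0, 0, 0, 0.13, -0.14, 0.01, 1], [0, 0, 0, 0.13, -0.14, 0.01, 1], [0, 0, 0, 0.13, -0.14, 0.01, 1], [0, 0, 0, 0.13, -0.14, 0.01, 1], [0, 0, 0, 0.13, -0.14, 0.01, 1], [0, 0, 0, 0.13, -0.14, 0.01, 1], [0, 0, 0, 0.13, -0.14, 0.01, 1], [0, 0, 0, 0.13, -0.14, 0.01, 1]]]'

```text
clock: 1.77
position: [0.5132, 0.1095, 0.2081]
ee_rot: [0.986, 0.165, 0.0, 0.0]
ft_force: [0.5, -1.4, 0.2]
grip_width: 1.0
grasp_force: 0.0
```

Call:
send_rows --plan '[[[0, 0, 0, 0.13, -0.14, 0.01, 1], [0, 0, 0, 0.13, -0.14, 0.01, 1], [0, 0, 0, 0.13, -0.14, 0.01, 1], [0, 0, 0, 0.13, -0.14, 0.01, 1], [0, 0, 0, 0.1, -0.08, 0, 1], [0, 0, -0.07, 0, 0, 0, 1], [0, 0, -0.07, 0, 0, 0, 1], [0, 0, -0.07, 0, 0, 0, 1], [0, 0, -0.07, 0, 0, 0, 1], [0, 0, -0.07, 0, 0, 0, 1], [0, 0, -0.07, 0, 0, 0, 1], [0, 0, -0.07, 0, 0, 0, 1], [0, 0, -0.07, 0, 0, 0, 1], [0, 0, -0.07, 0, 0, 0, 1], [0, 0, -0.07, 0, 0, 0, 1], [0, 0, 0, 0, 0, 0, 1], [0, 0, 0, 0, 0, 0, 1]]]'

```text
clock: 3.18
position: [0.5883, 0.2692, 0.1998]
ee_rot: [0.772, 0.636, -0.0, -0.0]
ft_force: [0.5, -0.3, -0.3]
grip_width: 1.003
grasp_force: 0.0
```

Run:
```python
from h import *
a,o=snap('wrist','w1.png'); print(o['clock'],o['position'],o['ee_rot'],o['joint_pos'])
```

```text
3.1833 [0.58827644 0.26915199 0.19983498] [ 7.71740076e-01  6.35937963e-01 -3.27936452e-04 -2.31459190e-04] [ 0.16832495  0.5926472  -0.96813513  1.42284619  0.48735627  1.37933204
 -1.00319386]
```

View pics/w1.png

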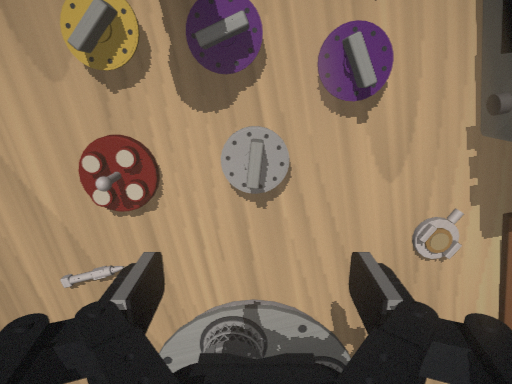

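The wrist view shows the chrome lid's flange centred at about (255,160), with the bar running from (257,140) to (253,187). The movement holder is at (438,238), the oil stand at (118,173), and the look-alikes are along the top.

Run:
```python
from h import *
a=cv2.imread('pics/w1.png'); o=get_obs(); W=cam('wrist',o)
h=cv2.cvtColor(a,cv2.COLOR_BGR2HSV); m=((h[...,1]<45)&(h[...,2]>60)).astype(np.uint8)*255
m[:120]=0;m[205:]=0;m[:,:210]=0;m[:,300:]=0
m=cv2.morphologyEx(m,cv2.MORPH_CLOSE,np.ones((5,5)))
c=max(cv2.findContours(m,0,2)[0],key=cv2.contourArea); e=cv2.fitEllipse(cv2.convexHull(c)); print(e)
print('flange',onz(W,*e[0],.0175))
p,q=onz(W,256.7,140,.04),onz(W,253,187,.04); print(p,q,(p+q)/2,np.linalg.norm(p-q),np.degrees(np.arctan2(*(p-q)[1::-1])))
g=a[115:205,205:305]; cv2.imwrite('pics/c3.png',cv2.resize(g,None,fx=6,fy=6,interpolation=cv2.INTER_CUBIC))
T=R.from_quat(o['ee_rot']).as_matrix(); print(np.degrees(np.arctan2(T[1,0],T[0,0])))
S=cam('scene');print(onz(S,309,172,.018), onz(cam('top'),197.1,195.2,.018))
```

```text
((254.69105529785156, 159.43649291992188), (67.0425796508789, 68.03986358642578), 105.184814453125)
flange [0.59033091 0.2838142  0.0175    ]
[0.5965374  0.30532465 0.04      ] [0.58482274 0.26323401 0.04      ] [0.59068007 0.28427933 0.04      ] 0.04369045345495939 74.44706394322132
78.95774477124438
[0.59122024 0.28012571 0.018     ] [0.58774401 0.28058066 0.018     ]
```

View pics/c3.png

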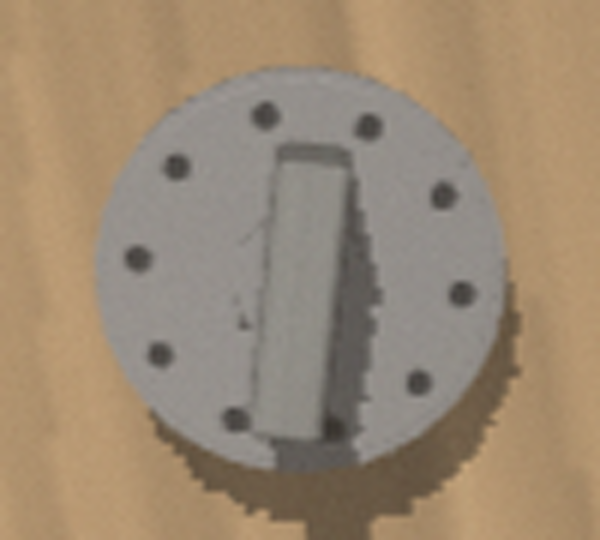

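Call:
send_rows --plan '[[[0, 0, 0.058, 0, 0, 0, 1], [0, 0, 0, 0.069, -0.011, 0, 1], [0, 0, 0, 0, 0, 0.1, 1], [0, 0, 0, 0, 0, 0.1, 1], [0, 0, 0, 0, 0, 0.1, 1], [0, 0, 0, 0, 0, 0.1, 1], [0, 0, 0, 0, 0, 0.1, 1], [0, 0, 0, 0, 0, 0.1, 0.6], [0, 0, 0, 0, 0, 0.1, 0.6], [0, 0, 0, 0, 0, 0.1, 0.6], [0, 0, 0, 0, 0, 0.01, 0.5], [0, 0, 0, 0, 0, 0, 0.4], [0, 0, 0, 0, 0, 0, 0.4]]]' --squeeze 60

```text
clock: 4.32
position: [0.5904, 0.2836, 0.0394]
ee_rot: [0.798, 0.603, 0.0, 0.0]
ft_force: [0.3, 1.0, 0.4]
grip_width: 0.403
grasp_force: 0.0
```

Call:
send_rows --plan '[[[0, 0, 0, 0, 0, 0, 0], [0, 0, 0, 0, 0, 0, 0], [0, 0, 0, 0, 0, 0, 0], [0, 0, 0, 0, 0, 0, 0], [0, 0, 0, 0, 0, 0, 0], [0, 0, 0, 0, 0, 0, 0], [0, 0, 0, 0, 0, 0, 0], [0, 0, 0, 0, 0, 0, 0], [0, 0, 0, 0, 0, 0, 0], [0, 0, 0, 0, 0, 0, 0]]]'

```text
clock: 5.15
position: [0.5907, 0.2837, 0.0398]
ee_rot: [0.798, 0.603, 0.001, 0.0]
ft_force: [-1.9, 0.1, 6.7]
grip_width: 0.121
grasp_force: 60.5
```

Call:
send_rows --plan '[[[0, 0, 0, 0, 0, -0.05, 0], [0, 0, 0, 0, 0, -0.1, 0], [0, 0, 0, 0, 0, -0.1, 0], [0, 0, 0, 0, 0, -0.1, 0], [0, 0, 0, 0, 0, -0.1, 0], [0, 0, 0, 0, 0, -0.1, 0], [0, 0, 0, 0, 0, -0.1, 0], [0, 0, 0, 0, 0, -0.1, 0], [0, 0, 0, 0, 0, -0.1, 0], [0, 0, -0.065, 0, 0, 0, 0], [0, 0, -0.065, 0, 0, 0, 0], [0, 0, -0.058, 0, 0, 0, 0], [0, 0, 0, 0, 0, 0, 0], [0, 0, 0, 0, 0, 0, 0]]]'

```text
clock: 6.32
position: [0.5899, 0.2831, 0.2086]
ee_rot: [0.706, 0.708, -0.0, -0.0]
ft_force: [0.1, 0.0, -0.7]
grip_width: 0.124
grasp_force: 59.5
```

Run:
```python
from h import *
a,o=snap('wrist','w2.png'); print(o['clock'],o['position'],o['joint_pos'],o['grasp_force'],o['ft_force']); W=cam('wrist',o)
T=R.from_quat(o['ee_rot']).as_matrix(); print(np.degrees(np.arctan2(T[1,0],T[0,0])),T[:,2])
# mouth estimates: ring contour in the top view and scene
print(proj(W,[.54,-.075,.084]), W[1][:3,3])
for p in ((304.5,211),(304.5,210.5)): print(onz(cam('top'),*p,.084))
print(onz(cam('scene'),218,229,.084))
```

```text
6.3167 [0.58991797 0.28306666 0.20860793] [ 0.15628543  0.6164381  -1.00190627  1.38960749  0.5159005   1.41083109
 -0.8367691 ] 59.506566524505615 [ 0.13470746  0.00614379 -0.65712093]
90.181340710489 [-6.61369783e-05  2.64224174e-05 -9.99999997e-01]
[211.2594191  486.14769681] [0.5912503  0.36275251 0.33406062]
[ 0.53684098 -0.07488664  0.084     ]
[ 0.53844087 -0.07487668  0.084     ]
[ 0.5436899  -0.07816855  0.084     ]
```

Call:
send_rows --plan '[[[0, 0, 0, -0.1, -0.01, 0, 0], [0, 0, 0, -0.18, -0.023, 0, 0], [0, 0, 0, -0.18, -0.023, 0, 0], [0, 0, 0, -0.18, -0.023, 0, 0], [0, 0, 0, -0.18, -0.023, 0, 0], [0, 0, 0, -0.18, -0.023, 0, 0], [0, 0, 0, -0.18, -0.023, 0, 0], [0, 0, 0, -0.18, -0.023, 0, 0], [0, 0, 0, -0.18, -0.023, 0, 0], [0, 0, 0, -0.18, -0.023, 0, 0], [0, 0, 0, -0.18, -0.023, 0, 0], [0, 0, 0, -0.15, -0.02, 0, 0], [0, 0, 0, 0, 0, 0, 0], [0, 0, 0, 0, 0, 0, 0], [0, 0, 0, 0, 0, 0, 0]]]'

```text
clock: 7.62
position: [0.5405, -0.1263, 0.2085]
ee_rot: [0.705, 0.709, 0.0, -0.0]
ft_force: [0.3, -0.2, -2.2]
grip_width: 0.127
grasp_force: 59.5
```

Run:
```python
from h import *
a,o=snap('wrist','w3.png'); print(o['clock'],o['position'],o['joint_pos'],o['grasp_force']); W=cam('wrist',o)
T=R.from_quat(o['ee_rot']).as_matrix(); print(np.degrees(np.arctan2(T[1,0],T[0,0])),T[:,2])
print(proj(W,[.54,-.077,.084]))
```

```text
7.6167 [ 0.54050801 -0.12631826  0.20852217] [ 1.00748048  0.38227112 -1.04916644  1.66215102  0.34221039  1.29738273
 -0.09971507] 59.48225498199463
90.27595937996215 [ 2.51278241e-04  3.33543921e-04 -9.99999913e-01]
[254.23844342 130.73937713]
```

View pics/w3.png

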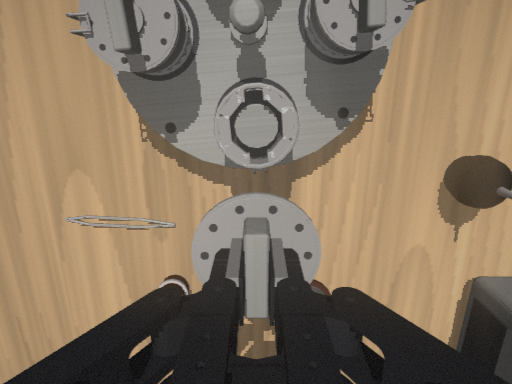

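The wrist view shows the open basket's rim ring centred at about (257,125), with its slots at (255,95) and (258,155). The held lid's flange is at (257,250), with its bar vertical. Next I fit the ring and slots.

```bash
cat > m.py <<'E'
from h import *
import sys
a=cv2.imread('pics/w3.png')
g=cv2.cvtColor(a,cv2.COLOR_BGR2GRAY)
cv2.imwrite('pics/c4.png',cv2.resize(cv2.convertScaleAbs(a[70:180,200:312],alpha=1.6),None,fx=5.2,fy=5.2,interpolation=cv2.INTER_CUBIC))
o=get_obs();W=cam('wrist',o)
d=cv2.inRange(g,0,45); d[:75]=0;d[175:]=0;d[:,:205]=0;d[:,308:]=0
for c in cv2.findContours(d,0,2)[0]:
    if cv2.contourArea(c)>15:
        M=cv2.moments(c); print(M['m00'],M['m10']/M['m00'],M['m01']/M['m00'],cv2.boundingRect(c))
E
python3 m.py
```

```text
(no output)
```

View pics/c4.png

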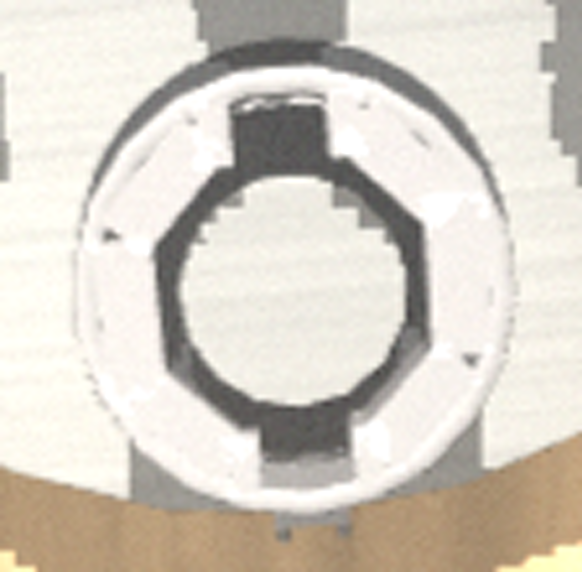

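Run:
```python
from h import *
o=get_obs();W=cam('wrist',o); P=o['position']; print(P)
u=onz(W,253.65,89.04,.084);l=onz(W,259.5,162.9,.084); d=l-u
print('slots',u,l,np.linalg.norm(d),'mid',(u+l)/2,'ang',np.degrees(np.arctan2(-d[1],-d[0])))
print('circle',onz(W,256.7,125.6,.084))
# flange fit from edge
a=cv2.imread('pics/w3.png');h=cv2.cvtColor(a,cv2.COLOR_BGR2HSV)
m=(h[...,1]<50).astype(np.uint8)*255; m=cv2.medianBlur(m,5)
pts=[]
z=P[2]-.0218
for r in range(198,262,4):
    row=m[r]; c=257
    # outermost transitions
    L=192+np.argmax(row[180:257]>0)-12; Rr=335-np.argmax(row[335:257:-1]>0)
    pts+= [(L,r),(Rr,r)]
for x in range(235,280,4): pts.append((x,180+np.argmax(m[180:230,x]>0)))
w=np.array([onz(W,*p,z)[:2] for p in pts])
from scipy.optimize import least_squares
f=least_squares(lambda q:np.hypot(*(w-q[:2]).T)-q[2],[*P[:2],.0335],loss='soft_l1',f_scale=.001)
print('lid c',f.x,f.x[:2]-P[:2], np.abs(f.fun).max())
f=least_squares(lambda q:np.hypot(*(w-q[:2]).T)-.0335,P[:2],loss='soft_l1',f_scale=.001);print(f.x-P[:2])
# bar-top ends
print([onz(W,x,y,P[2]+.0002)-P for x,y in((257,226),(257,318))])
```

```text
[ 0.54063248 -0.12566733  0.2085854 ]
slots [ 0.53949867 -0.04579721  0.084     ] [ 0.54434237 -0.10161287  0.084     ] 0.05602543179622113 mid [ 0.54192052 -0.07370504  0.084     ] ang 94.95971483919591
circle [ 0.5419308  -0.07245988  0.084     ]
lid c [ 0.54185301 -0.12593879  0.03273439] [ 0.00122053 -0.00027145] 0.0003767084149906563
[ 0.00123082 -0.00122816]
[array([0.0015556 , 0.02451183, 0.0002    ]), array([ 0.00187026, -0.02231565,  0.0002    ])]
```

Call:
send_rows --plan '[[[0, 0, -0.0535, 0, 0, 0, 0], [0, 0, 0, 0.088, 0.008, 0, 0], [0, 0, 0, 0.088, 0.008, 0, 0], [0, 0, 0, 0.088, 0.007, 0, 0], [0, 0, 0, 0, 0, 0.08, 0], [0, 0, 0, 0, 0, 0.08, 0], [0, 0, 0, 0, 0, 0.08, 0], [0, 0, 0, 0, 0, 0.08, 0], [0, 0, 0, 0, 0, 0.08, 0], [0, 0, 0, 0, 0, 0, 0], [0, 0, 0, 0, 0, 0, 0], [0, 0, 0, 0, 0, 0, 0]]]'

```text
clock: 8.67
position: [0.5411, -0.0731, 0.1294]
ee_rot: [0.676, 0.737, 0.0, 0.0]
ft_force: [-0.3, -0.3, -1.8]
grip_width: 0.127
grasp_force: 59.5
```

Run:
```python
from h import *
a,o=snap('wrist','w4.png'); b,_=snap('scene','s4.png'); print(o['clock'],o['position'],o['ft_force'],o['joint_pos'][-1])
T=R.from_quat(o['ee_rot']).as_matrix(); print(np.degrees(np.arctan2(T[1,0],T[0,0])))
p=cv2.resize(b[195:275,165:275],(770,560),interpolation=cv2.INTER_CUBIC)[:,:,::-1]
cv2.imwrite('pics/s4c.png',cv2.convertScaleAbs(p,alpha=1.5))
S=cam('scene');print(proj(S,[.5405,-.0733,.084]))
```

```text
8.6667 [ 0.54108079 -0.07310448  0.12939041] [-0.28057981 -0.34896229 -1.79889429] -0.17665391022633523
95.00799762583047
[218.16069717 227.01550565]
```

View pics/s4c.png

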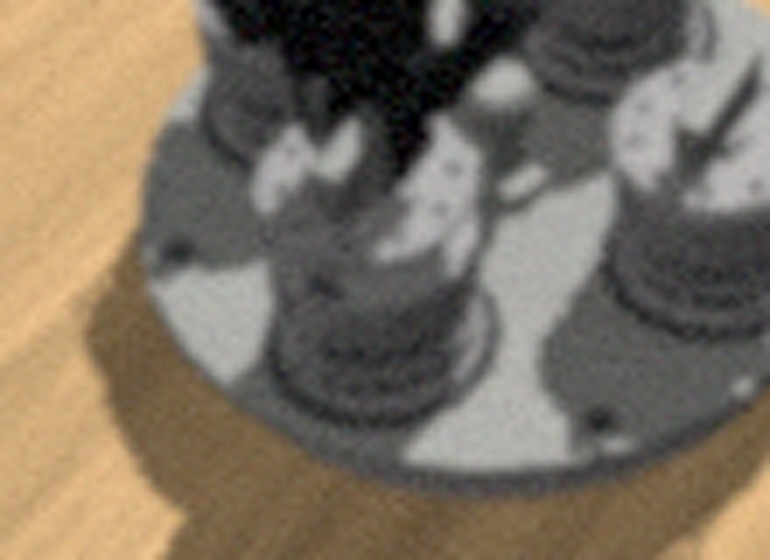

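The lid sits concentrically over the open basket: the flange spans crop x 253–485 above the basket's 270–497. I'll descend gently.

Call:
send_rows --plan '[[[0, 0, 0, 0, 0, 0.01, 0], [0, 0, 0, 0, 0, 0.01, 0], [0, 0, 0, 0, 0, 0.01, 0], [0, 0, 0, 0, 0, 0.01, 0], [0, 0, 0, 0, 0, 0.01, 0], [0, 0, 0, 0, 0, 0.01, 0], [0, 0, 0, 0, 0, 0, 0], [0, 0, 0, 0, 0, 0, 0]]]' --squeeze 90

```text
clock: 9.43
position: [0.5405, -0.0741, 0.1162]
ee_rot: [0.676, 0.737, -0.0, -0.0]
ft_force: [0.3, 0.9, -1.5]
grip_width: 0.113
grasp_force: 92.6
```

Call:
send_rows --plan '[[[0, 0, 0, 0, 0, 0.008, 0], [0, 0, 0, 0, 0, 0.008, 0], [0, 0, 0, 0, 0, 0.007, 0], [0, 0, 0, 0, 0, 0.007, 0], [0, 0, 0, 0, 0, 0, 0], [0, 0, 0, 0, 0, 0, 0]]]'

```text
clock: 9.93
position: [0.5407, -0.0741, 0.1107]
ee_rot: [0.676, 0.737, -0.0, 0.0]
ft_force: [-3.3, -0.3, 7.1]
grip_width: 0.113
grasp_force: 93.7
```

Call:
send_rows --plan '[[[0, 0, 0, 0, 0, 0.004, 0], [0, 0, 0, 0, 0, 0, 0], [0, 0, 0.03, 0, 0, 0, 0], [0, 0, 0.05, 0, 0, 0, 0], [0, 0, 0.05, 0, 0, 0, 0], [0, 0, 0.05, 0, 0, 0, 0], [0, 0, 0.05, 0, 0, 0, 0], [0, 0, 0, 0, 0, 0, 0]]]'

```text
clock: 10.6
position: [0.5416, -0.074, 0.1105]
ee_rot: [0.794, 0.608, 0.001, 0.001]
ft_force: [0.3, -0.2, 6.0]
grip_width: 0.115
grasp_force: 93.7
```

```bash
cat > q.py <<'E'
from h import *
o=get_obs();T=R.from_quat(o['ee_rot']).as_matrix(); print(o['clock'],o['position'],np.degrees(np.arctan2(T[1,0],T[0,0])),o['ft_force'],o['torque'],o['grasp_force'],o['joint_pos'][-1])
E
python3 q.py
```

```text
10.6 [ 0.54163563 -0.07404279  0.11046951] 74.90242579002509 [ 0.29357856 -0.16750969  5.99780345] [ 0.02417985 -0.11557728 -0.02603958] 93.70866179466248 -0.511372059911945
```

Call:
send_rows --plan '[[[0, 0, 0.058, 0, 0, 0, 0], [0, 0, 0.058, 0, 0, 0, 0], [0, 0, 0.058, 0, 0, 0, 0], [0, 0, 0.058, 0, 0, 0, 0], [0, 0, 0.058, 0, 0, 0, 0], [0, 0, 0.058, 0, 0, 0, 0], [0, 0, 0.058, 0, 0, 0, 0], [0, 0, 0.058, 0, 0, 0, 0], [0, 0, 0.058, 0, 0, 0, 0], [0, 0, 0.058, 0, 0, 0, 0], [0, 0, 0.058, 0, 0, 0, 0], [0, 0, 0.058, 0, 0, 0, 0], [0, 0, 0, 0, 0, 0, 0]]]'

```text
clock: 11.68
position: [0.5417, -0.0743, 0.1105]
ee_rot: [0.991, 0.131, 0.001, 0.001]
ft_force: [0.6, -0.3, 6.6]
grip_width: 0.114
grasp_force: 93.7
```

```bash
python3 q.py
```

```text
11.6833 [ 0.54171696 -0.07429149  0.11052517] 15.039480985836581 [ 0.6420544  -0.25705304  6.58156785] [-0.15838428 -0.08345378  0.01525245] 93.69812250137329 -1.4773398846399384
```

Turned 80° freely, so I'll creep up to the stop while watching the torque.

Call:
send_rows --plan '[[[0, 0, 0.023, 0, 0, 0, 0], [0, 0, 0.023, 0, 0, 0, 0], [0, 0, 0.023, 0, 0, 0, 0], [0, 0, 0.023, 0, 0, 0, 0], [0, 0, 0.012, 0, 0, 0, 0], [0, 0, 0.012, 0, 0, 0, 0], [0, 0, 0, 0, 0, 0, 0], [0, 0, 0, 0, 0, 0, 0]]]'

```text
clock: 12.35
position: [0.5417, -0.0744, 0.1105]
ee_rot: [0.999, 0.047, 0.001, 0.001]
ft_force: [1.4, -0.3, 7.1]
grip_width: 0.113
grasp_force: 93.7
```

```bash
python3 q.py
```

```text
12.35 [ 0.54169768 -0.07438547  0.11048085] 5.378753890073158 [ 1.3984213  -0.34656775  7.10058823] [-0.2809445  -0.12079804 -0.01213405] 93.70234251022339 -1.6351538876930816
```

Call:
send_rows --plan '[[[0, 0, 0.012, 0, 0, 0, 0], [0, 0, 0, 0, 0, 0, 0], [0, 0, 0.012, 0, 0, 0, 0], [0, 0, 0, 0, 0, 0, 0], [0, 0, 0, 0, 0, 0, 0]]]'

```text
clock: 12.77
position: [0.5417, -0.0751, 0.1105]
ee_rot: [1.0, 0.029, 0.001, 0.001]
ft_force: [-0.5, -2.3, 7.6]
grip_width: 0.112
grasp_force: 93.7
```

```bash
python3 q.py
```

```text
12.7667 [ 0.54165386 -0.07512316  0.11048916] 3.292531972120674 [-0.54164032 -2.28171793  7.58577162] [-0.76353302 -0.04530168  0.10067075] 93.74202132225037 -1.668818379009435
```

Call:
send_rows --plan '[[[0, 0, 0, 0, 0, 0, 0], [0, 0, 0, 0, 0, 0, 0], [0, 0, 0, 0, 0, 0, 0]]]'

```text
clock: 13.02
position: [0.5416, -0.0751, 0.1105]
ee_rot: [1.0, 0.029, 0.001, 0.001]
ft_force: [0.8, -3.0, 6.7]
grip_width: 0.113
grasp_force: 93.7
```

```bash
python3 - <<'E'
from h import *
b,_=snap('scene','s5.png')
p=cv2.resize(b[195:275,165:275],(770,560),interpolation=cv2.INTER_CUBIC)[:,:,::-1]
cv2.imwrite('pics/s5c.png',cv2.convertScaleAbs(p,alpha=1.5))
E
python3 q.py
```

```text
13.0667 [ 0.54161916 -0.07512156  0.11044925] 3.2950022501308496 [ 0.82520595 -3.35204761  6.67790413] [-0.82105199 -0.08283336  0.10457664] 93.74387383460999 -1.6687300196158519
```

View pics/s5c.png

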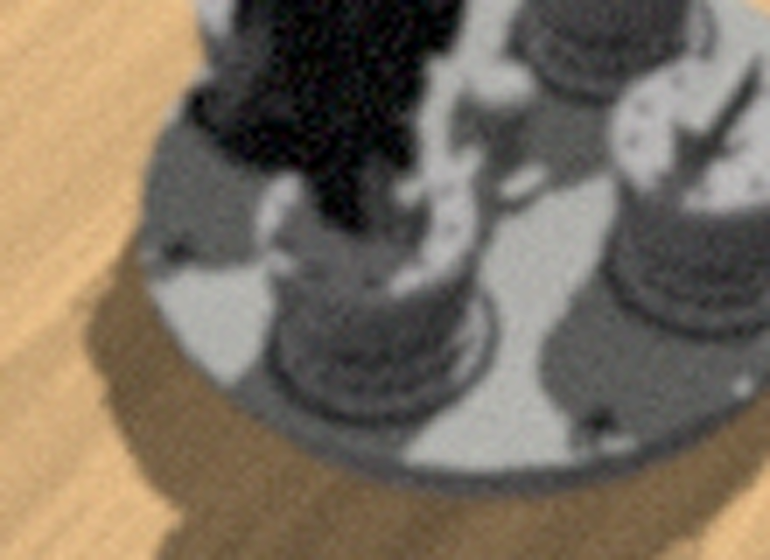

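The lid sits flush in the basket (flange at crop x 255–480, y about 230), and the basket and turntable have not moved. The grip and spring push are holding.

```bash
python3 -c "
from workcell import job; print(job.hand_in())"
```

```text
the job is handed in; nothing more can be done
None
```

The lid is seated in the open basket, turned about 92° clockwise to its stop, and still gripped and pressed against the spring; the job is handed in, with no verdict returned.

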